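Turn a flat-edged cover plate home against the bar of a drilling jig

TASK

The round steel cover plate was dropped askew into the drilling jig and rides up on the jig's alignment bar. Push its turning pin round with a fingertip, keeping the plate in its nest, until the plate drops in level, then push the pin straight towards the bar until you feel the flat of the plate lie flush against it, and hold it there for a moment with a gentle 7 to 10 N, never forcing the bar. Last, swing the keeper arm all the way over the plate and take your hand away, leaving the bolts and the nut beside the jig where they are.

Things in the scene. Friction and masses are not known exactly. Their poses are not given: they have to be found in the camera images.
- jig: Dark steel drilling jig fixed to the table, a 164 x 168 x 20 mm block. Origin: on the axis of its round nest, at table level; x points from that axis square to the alignment bar, z up. The block spans x -76 to +88, y -80 to +88 mm. The nest is 112 mm wide; its floor lies 11 mm, its rim 20 mm above the table.
- align_bar: Bright steel bar 10 mm wide in a channel across the jig, along the jig's y, crossing the nest near its rim; its top is 6 mm above the nest's floor. Origin: on its working face, 42.2 mm from the nest's axis, at floor height; x points away from that axis. Fine-set: with the plate level, never load it with over 12 N.
- cover_plate: Loose 110 mm steel disc, 12 mm thick, 0.75 kg, one flat 42 mm from its centre. Origin: centre of the underside; x points to the flat. At first 0.6 to 1.8 rad anticlockwise (from above) of home, tilted 0.06 rad, riding on the bar. With its x along the jig's x it drops flat on the floor and locks, with 0.03 rad and about 1 mm of play to the bar. 1 to 5 N at the pin turn it, 1 to 2 N slide it.
- turn_pin (a point): Centre of the dark upright pin fixed in the plate, 38 mm from its centre on the side opposite to the flat: 14 mm thick, standing 20 mm above the plate. The point lies 10 mm above the plate's top face; x and z as the plate's.
- keeper (a joint): Angle of the keeper, a bright steel arm 18 mm wide, 8 mm thick, that swings level on an upright pivot at a corner of the jig: 0 = swung clear, growing anticlockwise from above, 1.57 = over the plate, stop at 1.6. It passes 2.5 mm above the seated plate but strikes one that rides up. Stiff (about 1.5 N at the knob), stays where left.
- keeper_knob (a point): Middle of the black upright knob on the tip of the keeper, 60 mm from the pivot: 19 mm thick, from 34 to 66 mm above the table; the point lies 51.5 mm above the table.
- keeper_pivot (a point): Point on the keeper's pivot axis, 51.5 mm above the table, at jig x = y = 67 mm. The pivot screw's head reaches 39 mm above the table.
- bolt_1: Grey bolt standing on its head beside the jig, 29 mm wide, 70 mm tall; origin under its centre.
- bolt_2: Rusty bolt standing on its head beside the jig, 26 mm wide, 59 mm tall; origin under its centre.
- nut_1: Rusty hexagon nut lying beside the jig, 34 mm wide, 14 mm high; origin under its centre.
Not all that is in view belongs to the job. What is meant by the cover_plate is not pink, and is the larger of those in its own colour.

How it is judged:
On the way, in this order (a step that is already met when the one before it is completed fails the run):
1. the plate lies level in its nest with its flat flush against the bar and pressed on it with more than 3.5 N (z of cover_plate in the frame of jig below 0.0125 m and angle between cover_plate's own z axis and vertical below 0.03 rad and angle between the x axis of cover_plate and the x axis of align_bar, either way round below 0.025 rad and horizontal distance between cover_plate and jig below 0.003 m and contact force between cover_plate and align_bar above 3.5 N), for 0.3 s.
2. the keeper is swung over the plate (z of cover_plate in the frame of jig below 0.0125 m and angle between cover_plate's own z axis and vertical below 0.03 rad and angle between the x axis of cover_plate and the x axis of align_bar, either way round below 0.025 rad and horizontal distance between cover_plate and jig below 0.003 m and value of joint keeper above 1.4 rad), for 0.2 s.
At the end, for the whole second after the job is handed in: The plate lies level (0.03 rad) on the floor of the nest (1.5 mm; centre within 3 mm of its axis), its flat along the bar (0.025 rad), at rest; the keeper is over it (1.4 rad or more) (all of step 2 and linear speed of cover_plate below 0.01 m/s); the robot touches nothing.
It fails at once if the plate, level in its nest, is forced against the bar with more than 12 N (z of cover_plate in the frame of jig below 0.0125 m and angle between cover_plate's own z axis and vertical below 0.03 rad and contact force between cover_plate and align_bar above 12 N).
It fails at once if the plate is lifted out of its nest (z of cover_plate in the frame of jig above 0.022 m).
It fails at once if a bolt or the nut is moved more than 20 mm or knocked over (distance of any of bolt_1, bolt_2, nut_1 from where it was at the start of the episode above 0.02 m or angle between any of bolt_1, bolt_2, nut_1's own z axis and vertical above 0.5 rad).
It also fails if it takes over 72 s, if anything falls off the work surface, if the arm or the gripper's body presses on something with over 40 N, if the wrist force passes 120 N, or if a joint passes its speed limit or range.

ROBOT

A 7-joint arm with a two-finger parallel gripper is mounted at the origin on a cart in front of the work surface, level with it; the furniture and walls round the work are solid. World frame = base frame: x ahead of the robot, y to its left, z up, the work surface at z = 0. Lengths are in m, angles in rad, forces in N, time in s.
With the tool pointing down it reaches from about 0.35 to 0.9 m from the base axis. Payload 19.9 kg.
Tool frame: the origin (TCP) lies between the finger pads; the fingertips stand 25 mm ahead of it and the grasp point (between the pads) lies 6 mm ahead of it; x points along the fingers, z is the direction in which the jaws open and shut, and the axes are right-handed (so a half turn about x gives the same grasp; the last joint's range is limited). The gripper opens to 94 mm and grips with 3 to 60 N. Pads are 16 mm wide; open, the fingers measure 119 mm over their backs; the gripper's body (75 mm by 177 mm) begins 78 mm behind the grasp point.
Start: joints at [-1.389, 0.417, -0.01, 1.614, 0.005, 1.111, -0.053], TCP at [0.139, 0.609, 0.23] pointing down, gripper open.
Joint ranges: [-2.81, 2.81], [-0.39, 2.02], [-1.27, 1.25], [0.06, 2.57], [-1.19, 4.33], [0.19, 2], [-2.82, 2.82]. Speed limits (rad/s): [1.89, 1.89, 2.39, 2.39, 3.01, 3.01, 3.01].

INTERFACE

Orientations are given as a unit quaternion [w, x, y, z].
In Python, from cell import manip, cams gives the robot as it stands.
- The arm moves only by the tool arm_command, never from a script. Its arguments are lists of equal length, an entry for each row: "travel": the shift along the tool's x, y, z in mm, a list of three; "turn": the turn about the tool's x in degrees. A call has exactly 5 rows; each row is the pose to reach, as a shift and turn from the pose measured when the call began, along the tool's axes at that moment; what a row does not reach only later rows make up. A row lasts 1/8 s, in which the tool goes at most 62.5 mm and 10.7 degrees, less where a joint would pass 70% of its speed; a pose out of reach is approached as far as the arm can. A call with a gripper value outside its range is refused whole. "grip" is the opening in per cent of the stroke, from 0 (shut) to 100 (fully open), set as the call begins (left out, the last holds). The fingers move at their own pace and stop on an object; "grip_force" is the grip in N (left out, the last holds). Time passes only in rows, so rows that repeat a pose let the fingers close, or fill a call up. It gives the time, the measured TCP pose, the force and the opening at its end, in the units of the state.
- manip.sense(): the state, without advancing time (a new reading comes with each control period).
- cams.snapshot(name): name is "scene" or "side" or "wrist"; returns a dict with "image" (420x560x3 uint8, blue, green, red), "fx", "fy", "cx", "cy" (pixels), "R" (3x3) and "t" (3): a world point X has camera coordinates R X + t. Camera axes: x right, y down, z forward; pixel columns grow to the right and rows downward; lengths in m; the calibration is good to about 2 mm. A picture is of the moment at which its call begins. There is no depth.
- manip.job_done(): hands the job in, once; it reports no verdict.
The state is a dict: "time_s": time; "joints": joint angles; "qvel": joint speeds; "effort": joint torques, N m; "tcp_pos": TCP position; "tool_rot": TCP orientation; "force": force on the tool from outside, world axes, zero at the start; "ft_torque": the same for the moment, N m; "width": finger opening in m.
Only numpy, scipy, OpenCV 4.12 (cv2) and the standard library are available. Lean on these libraries where they do the work, as an engineer would, in place of code of your own. Each camera call takes 0.05 s, during which the arm holds its last target.

## Working session

There is one attempt and no reset: what is moved stays moved. The work goes in short steps, Python scripts to look and compute and a tool call to move; the robot and the scene stay as the last step left them, time stands still between calls to the robot, and variables do not carry over. Pictures are saved under pics/ and viewed, and the job is handed in when it is done.

Besides the shell and the picture viewer there is one more tool, called after "Request:" as name(argument=value, ...), one argument or row to a line, values as JSON. arm_command: Moves the arm, as the interface text tells. Its arguments: {"type":"object","properties":{"travel":{"type":"array"},"turn":{"type":"array"},"grip":{"type":"number"},"grip_force":{"type":"number"}},"required":["travel","turn"]}

```bash
ls; mkdir -p pics; python3 - <<'E'
from cell import manip,cams
import cv2,pickle
d={}
for n in("scene","side","wrist"):
    s=cams.snapshot(n);d[n]=s;cv2.imwrite(f"pics/a_{n}.png",s["image"])
    print(n,s["fx"],s["fy"],s["cx"],s["cy"],s["R"],s["t"])
pickle.dump(d,open("a.pkl","wb"))
print(manip.sense())
E
```

```text
pics
scene 442.93577561342033 442.93577561342033 279.045977247299 212.73739300086112 [[ 0.64358681 -0.76536352 -0.0038329 ]
 [-0.57571571 -0.4808018  -0.6613479 ]
 [ 0.5043287   0.42784145 -0.75006951]] [-0.1515858   0.45643949  0.63635349]
side 379.6478697675962 379.6478697675962 280.4938739049114 211.51241323017769 [[ 0.98794734 -0.15341948 -0.02055528]
 [-0.07629484 -0.36709501 -0.92704927]
 [ 0.13468168  0.91744412 -0.37437565]] [-0.4591713   0.19516123  0.5826445 ]
wrist 349.19943995014916 349.19943995014916 272.256930802543 204.79202068565786 [[ 0.22178096  0.97509509 -0.00166472]
 [ 0.9381864  -0.21292035  0.27289412]
 [ 0.26574326 -0.06208454 -0.96204263]] [-0.62381931 -0.02733528  0.39273462]
{'time_s': 0.15, 'joints': array([-1.38851686,  0.4178729 , -0.01035289,  1.61400691,  0.00468775,
        1.11070587, -0.05300496]), 'qvel': array([ 1.26744190e-05, -2.09085503e-03, -1.75322984e-03, -6.60322664e-04,
        2.90195525e-04,  9.70897204e-04, -1.07192965e-03]), 'effort': array([ 2.08593330e-03, -8.51528120e+01,  6.39150012e-01, -4.26138139e+01,
       -4.88207932e-02,  1.70804327e-02,  6.02653586e-05]), 'tcp_pos': array([0.13861426, 0.60916847, 0.22995844]), 'tool_rot': array([ 0.55243542, -0.4412837 ,  0.55294889,  0.44083027]), 'force': array([-0.17730026,  0.43057386,  0.19577887]), 'ft_torque': array([ 0.007194  , -0.0071778 , -0.03344298]), 'width': 0.09384835159431885}
```

View pics/a_scene.png

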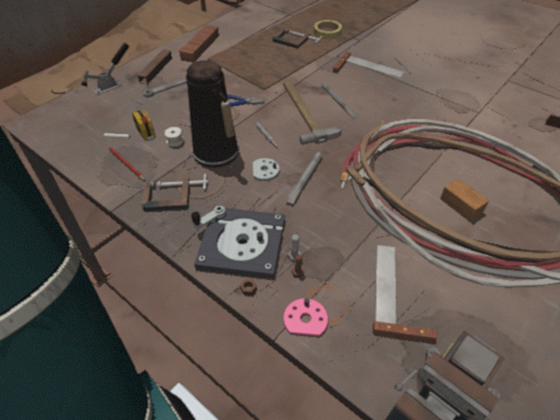

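View pics/a_side.png

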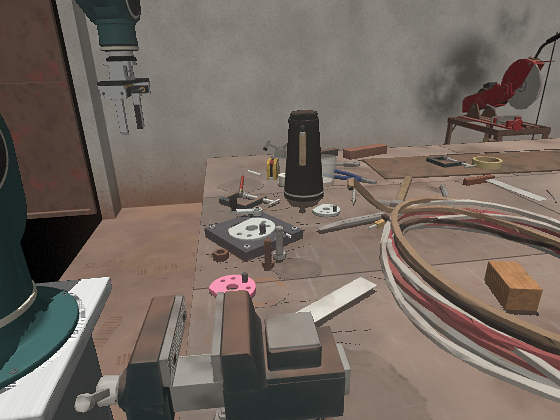

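View pics/a_wrist.png

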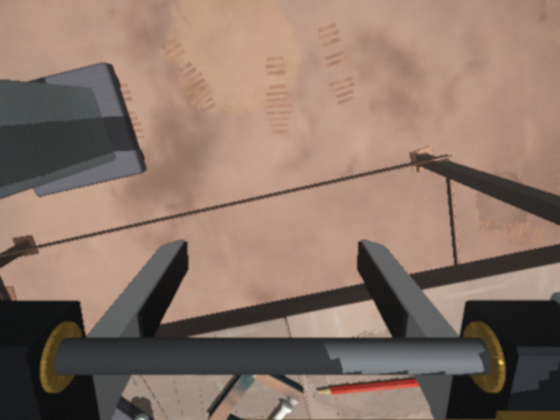

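The scene view shows the jig at about (240,242) with the plate, bolts at (297,250) and (299,268), the nut at (248,287) and the keeper knob at about (197,218). I'll zoom in on it.

```bash
python3 - <<'E'
import cv2,pickle
d=pickle.load(open("a.pkl","rb"))
a=d["scene"]["image"][195:305,180:320];cv2.imwrite("pics/b1.png",cv2.resize(a,None,fx=5.4,fy=5.4,interpolation=cv2.INTER_CUBIC))
a=d["side"]["image"][195:275,195:315];cv2.imwrite("pics/b2.png",cv2.resize(a,None,fx=6.5,fy=6.5,interpolation=cv2.INTER_CUBIC))
E
```

```text
(no output)
```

View pics/b1.png

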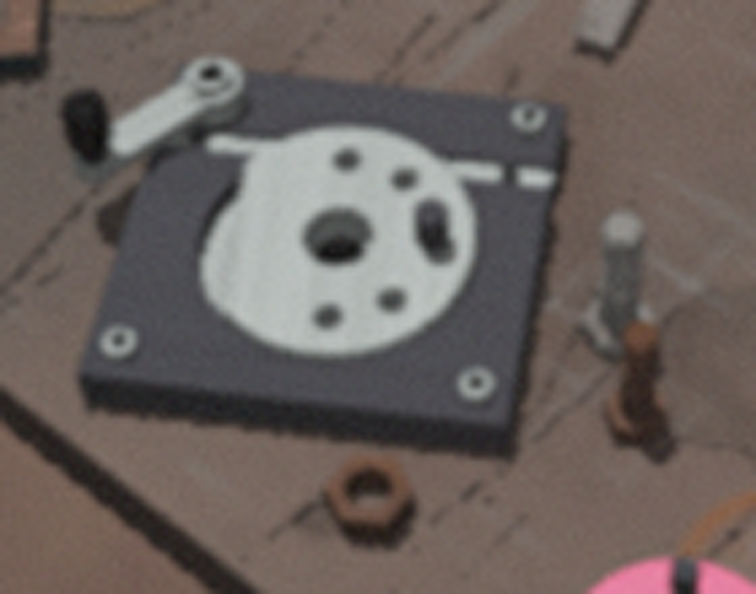

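View pics/b2.png

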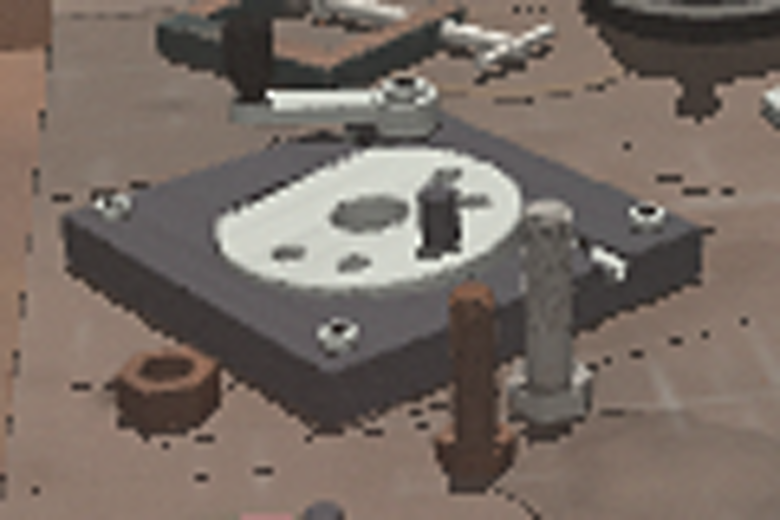

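```bash
cat > h.py <<'E'
import numpy as np,cv2,pickle
from scipy.spatial.transform import Rotation as Ro
def ray(s,uv):
    R=np.array(s["R"]);t=np.array(s["t"])
    d=R.T@np.array([(uv[0]-s["cx"])/s["fx"],(uv[1]-s["cy"])/s["fy"],1.]);return -R.T@t,d/np.linalg.norm(d)
def onz(s,uv,z):
    c,d=ray(s,uv);return c+d*(z-c[2])/d[2]
def tri(s1,u1,s2,u2):
    c1,d1=ray(s1,u1);c2,d2=ray(s2,u2)
    k=np.linalg.lstsq(np.c_[d1,-d2],c2-c1,rcond=None)[0]
    p,q=c1+k[0]*d1,c2+k[1]*d2
    return (p+q)/2,np.linalg.norm(p-q)
def proj(s,X):
    p=np.array(s["R"])@np.array(X)+s["t"];return np.array([p[0]/p[2]*s["fx"]+s["cx"],p[1]/p[2]*s["fy"]+s["cy"]])
def fit2(L,W): # rigid 2D L->W
    L=np.array(L,float);W=np.array(W,float);a=L-L.mean(0);b=W-W.mean(0)
    th=np.arctan2((a[:,0]*b[:,1]-a[:,1]*b[:,0]).sum(),(a*b).sum())
    c,s=np.cos(th),np.sin(th);R=np.array([[c,-s],[s,c]]);o=W.mean(0)-R@L.mean(0)
    return th,o,np.linalg.norm(W-(L@R.T+o),axis=1)
def q2R(q): return Ro.from_quat([q[1],q[2],q[3],q[0]]).as_matrix()
E
python3 - <<'E'
from h import *
d=pickle.load(open("a.pkl","rb"));S=d["scene"];D=d["side"]
f=lambda p:np.array(p)/5.4+[180-.5+.5/5.4,195-.5+.5/5.4]
g=lambda p:np.array(p)/6.5+[195-.5,195-.5]
W=[onz(S,f(p),.02)[:2] for p in((85,375),(505,430),(567,105))]
W2=[onz(D,g(p),.02)[:2] for p in((65,218),(330,372),(705,228))]
for w in (W,W2):print(np.round(w,4),*fit2([(-.076,.088),(-.076,-.08),(.088,-.08)],w))
print("knob",tri(S,f((85,125)),D,g((247,65))))
print("pin top/mid",tri(S,f((430,212)),D,g((440,188))))
print("bolt1 top",tri(S,f((623,218)),D,g((550,205))),"bolt2 top",tri(S,f((641,330)),D,g((472,290))))
print(onz(S,f((370,490)),.014))
print(q2R(np.array([ 0.55243542, -0.4412837 ,  0.55294889,  0.44083027])))
E
```

```text
[[0.3297 0.3058]
 [0.4141 0.1658]
 [0.5545 0.2516]] 0.5532401143034962 [0.43830249 0.27273494] [0.00290226 0.00192333 0.00099742]
[[0.3303 0.3057]
 [0.4175 0.1677]
 [0.557  0.2512]] 0.5565430471165245 [0.44034705 0.27321971] [0.00226008 0.00266517 0.00066619]
knob (array([0.40167857, 0.37828006, 0.04760669]), np.float64(0.001991782029292492))
pin top/mid (array([0.460902  , 0.24339496, 0.04640423]), np.float64(0.0029104889114879165))
bolt1 top (array([0.4900605 , 0.17129085, 0.07027116]), np.float64(0.00023607366751356485)) bolt2 top (array([0.46069719, 0.13878473, 0.05873616]), np.float64(0.00025124084075026196))
[0.36461666 0.18977412 0.014     ]
[[-1.67604744e-04 -9.75075176e-01  2.21874680e-01]
 [-9.54153469e-04  2.21874738e-01  9.75074710e-01]
 [-9.99999531e-01 -4.82753476e-05 -9.67558620e-04]]
```

```bash
cat >> h.py <<'E'
JO=np.array([.4395,.273]);JT=.555
def j2w(p,JO=None,JT=None):
    JO=globals()['JO'] if JO is None else JO;JT=globals()['JT'] if JT is None else JT
    c,s=np.cos(JT),np.sin(JT);return JO+np.array([[c,-s],[s,c]])@np.array(p)
def w2j(p):
    c,s=np.cos(JT),np.sin(JT);return np.array([[c,s],[-s,c]])@(np.array(p)[:2]-JO)
def travel(st,goal): # world TCP goal -> tool mm
    return 1000*q2R(st["tool_rot"]).T@(np.array(goal)-st["tcp_pos"])
def yaw_y(st): # jig-frame angle of tool y and z (deg)
    R=q2R(st["tool_rot"]);return [np.degrees(np.arctan2(R[1,i],R[0,i])-JT) for i in(1,2)]
E
python3 - <<'E'
from h import *
from cell import manip
d=pickle.load(open("a.pkl","rb"));S=d["scene"];D=d["side"];w=d["wrist"]
st=manip.sense();R=q2R(st["tool_rot"])
c=-np.array(w["R"]).T@w["t"];print("cam in tool",R.T@(c-st["tcp_pos"]),"axis",R.T@np.array(w["R"])[2], "imgx",R.T@np.array(w["R"])[0])
print(w2j(c))
for p in((190,157),(215,163),(238,152)):
    q=onz(S,p,0);print(q,w2j(q))
print(w2j([.49006,.1713]),w2j([.4607,.1388]),w2j([.3646,.1898]),w2j([.4609,.2434]),w2j([.4017,.3783]))
print(yaw_y(st), travel(st,[*j2w([0,0]),.25]))
E
```

```text
cam in tool [-0.15429372  0.08093002 -0.00043726] axis [ 9.62056880e-01 -2.72848208e-01 -6.44529483e-04] imgx [6.97155268e-04 9.59276906e-05 9.99999752e-01]
[-0.13639486  0.5009034 ]
[0.56237214 0.58187392 0.        ] [0.26718813 0.19776543]
[0.58815853 0.51435479 0.        ] [0.25352524 0.12679293]
[0.65804236 0.49832819 0.        ] [0.30447443 0.07634709]
[-0.01061917 -0.11307713] [-0.0526979  -0.12522784] [-0.10749923 -0.03124366] [ 0.00259035 -0.03643364] [0.02336089 0.10941297]
[np.float64(135.38167370295528), np.float64(45.381671026875296)] [ -19.77122853 -367.97446858 -261.04984595]
```

Request:
arm_command(
  travel=[
    [-3, -49, -35],
    [-6, -98, -70],
    [-9, -147, -104],
    [-12, -196, -139],
    [-15, -245, -174],
  ],
  turn=[0, 0, 0, 0, 0],
)

```text
time_s: 0.78
tcp_pos: [0.3399, 0.3835, 0.2453]
tool_rot: [0.552, -0.441, 0.553, 0.441]
force: [1.0, -0.0, 0.3]
width: 0.094
```

Request:
arm_command(
  travel=[
    [-1, -40, -29],
    [-3, -80, -58],
    [-5, -123, -87],
    [-5, -123, -87],
    [-5, -123, -87],
  ],
  turn=[0, 0, 0, 0, 0],
)

```text
time_s: 1.4
tcp_pos: [0.4402, 0.2716, 0.2502]
tool_rot: [0.552, -0.441, 0.553, 0.441]
force: [0.2, 1.3, 0.6]
width: 0.0939
```

```bash
cat > snap.py <<'E'
import sys
from h import *
from cell import manip,cams
tag=sys.argv[1]
for n in sys.argv[2:]:
    s=cams.snapshot(n);cv2.imwrite(f"pics/{tag}_{n}.png",s["image"]);pickle.dump(s,open(f"{tag}_{n}.pkl","wb"))
st=manip.sense();print(st["time_s"],"tcp",st["tcp_pos"].round(4),"jig",w2j(st["tcp_pos"]).round(4),"F",st["force"].round(2),"yaw",np.round(yaw_y(st),1),"w",round(st["width"],4))
c,s_=np.cos(JT),np.sin(JT);F=st["force"];print("F jig",round(c*F[0]+s_*F[1],2),round(-s_*F[0]+c*F[1],2))
E
python3 snap.py c wrist
```

```text
1.45 tcp [0.4399 0.272  0.2502] jig [-0.0001 -0.0011] F [ 0.14 -0.54 -0.08] yaw [135.4  45.4] w 0.0936
F jig -0.16 -0.53
```

View pics/c_wrist.png

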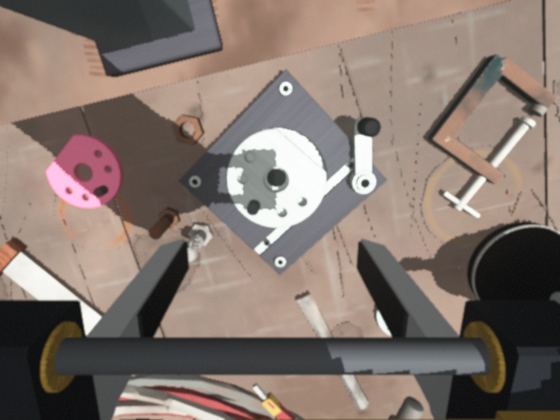

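```bash
python3 - <<'E'
from h import *
s=pickle.load(open("c_wrist.pkl","rb"))
a=s["image"][60:280,170:400];cv2.imwrite("pics/c2.png",cv2.resize(a,None,fx=2.7,fy=2.7,interpolation=cv2.INTER_CUBIC))
E
```

```text
(no output)
```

View pics/c2.png

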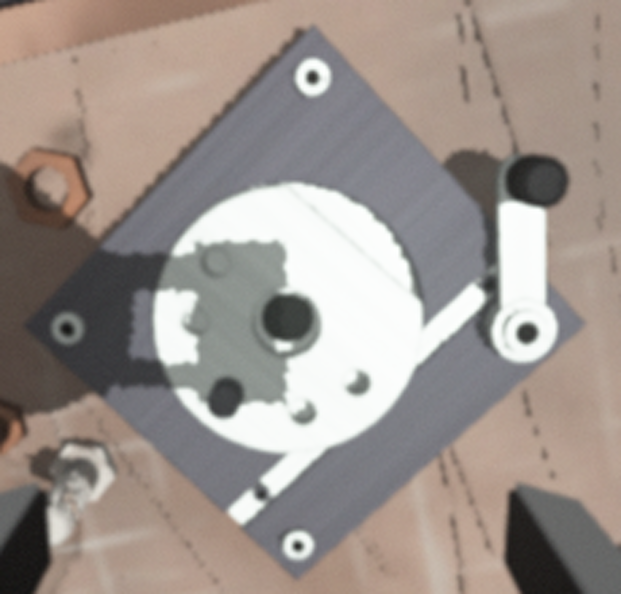

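```bash
python3 - <<'E'
from h import *
s=pickle.load(open("c_wrist.pkl","rb"))
f=lambda p:np.array(p)/2.7+[170-.3,60-.3]
W=[onz(s,f(p),.02)[:2] for p in((315,27),(583,325),(298,578),(27,325))]
th,o,r=fit2([(-.076,.088),(.088,.088),(.088,-.08),(-.076,-.08)],W);print(th,o,r)
import h
h.JO=o;h.JT=th
print("pin top",w2j(onz(s,f((225,393)),.045)),"plate centre",w2j(onz(s,f((287,318)),.026)))
print("knob",w2j(onz(s,f((537,182)),.066)), "pivot",w2j(onz(s,f((527,333)),.039)))
for p in ((290,190),(418,300)): print("flat",w2j(onz(s,f(p),.027)))
E
```

```text
0.551036192395914 [0.43877293 0.27594374] [0.00142253 0.00206907 0.00158353 0.00167271]
pin top [-0.0006673  -0.03475639] plate centre [-0.00230411  0.00137018]
knob [0.01826284 0.10327684] pivot [0.06649644 0.0668099 ]
flat [-0.03823664  0.03796007]
flat [0.02932477 0.04459594]
```

```bash
sed -i 's/^JO=.*/JO=np.array([.4392,.2745]);JT=.553/' h.py; cat > plan.py <<'E'
# usage: plan.py x,y,z,yawdeg(of tool y in jig) ... -> rows (mm jig, TCP z mm)
import sys
from h import *
from cell import manip
st=manip.sense();y0=yaw_y(st)[0]
print("now jig",(w2j(st["tcp_pos"])*1e3).round(1),(st["tcp_pos"][2]*1e3).round(1),"yaw",round(y0,1))
for a in sys.argv[1:]:
    x,y,z,yw=map(float,a.split(","))
    t=travel(st,[*j2w([x/1e3,y/1e3]),z/1e3]);print(t.round(1).tolist(), "turn",round((-(yw-y0)+180)%360-180,1))
E
python3 plan.py 25,-36,120,180 25,-36,57,180
```

```text
now jig [-0.7 -2.5] 250.2 yaw 135.6
[130.2, -41.8, -5.8] turn -44.4
[193.2, -41.9, -5.8] turn -44.4
```

Request:
arm_command(
  travel=[
    [20, -14, -2],
    [55, -28, -4],
    [90, -42, -6],
    [120, -42, -6],
    [130, -42, -6],
  ],
  turn=[-9, -18, -27, -36, -44],
  grip=0,
  grip_force=20,
)

```text
time_s: 2.08
tcp_pos: [0.478, 0.2575, 0.1182]
tool_rot: [0.344, -0.617, 0.346, 0.618]
force: [-0.4, 0.1, 0.6]
width: 0.0478
```

```bash
python3 snap.py d wrist scene; python3 plan.py 25,-36,57,180
```

```text
2.175 tcp [0.4783 0.2574 0.119 ] jig [ 0.0243 -0.0351] F [0.62 0.09 1.07] yaw [-180.2   89.8] w 0.0392
F jig 0.58 -0.25
now jig [ 24.3 -35.1] 119.0 yaw -180.2
[62.0, -0.9, -0.9] turn -0.2
```

View pics/d_wrist.png

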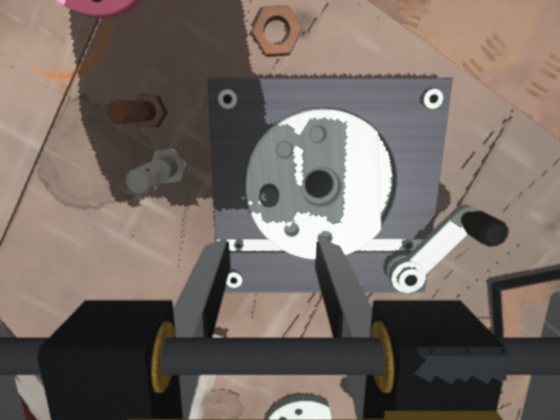

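The pin is at (269,195), straight ahead of the closing fingers (centre column about 272). Next I lower the tool.

Request:
arm_command(
  travel=[
    [0, -1, -1],
    [20, -1, -1],
    [45, -1, -1],
    [62, -1, -1],
    [62, -1, -1],
  ],
  turn=[0, 0, 0, 0, 0],
)

```text
time_s: 2.8
tcp_pos: [0.4791, 0.257, 0.0564]
tool_rot: [0.345, -0.616, 0.347, 0.617]
force: [0.0, -0.4, -0.0]
width: 0.0008
```

```bash
python3 snap.py e wrist scene side
```

```text
2.95 tcp [0.48   0.2573 0.0578] jig [ 0.0257 -0.0361] F [ 0.25  0.17 -0.34] yaw [-180.3   89.7] w 0.0006
F jig 0.3 0.01
```

View pics/e_wrist.png

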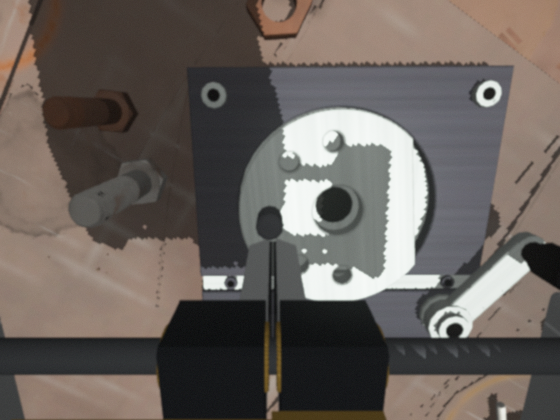

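```bash
cat > arc.py <<'E'
import sys,subprocess
from math import *
off=float(sys.argv[1]);z=sys.argv[2];a=[]
for p in sys.argv[3:]:
    f=radians(float(p));t=(sin(f),-cos(f))
    a.append(f"{38*cos(f)-off*t[0]},{38*sin(f)-off*t[1]},{z},{float(p)-90}")
subprocess.run(["python3","plan.py",*a])
E
python3 arc.py 15 57 -- 2>/dev/null; python3 arc.py 15 57 -85 -90 -95 -100 -105
```

```text
now jig [ 25.7 -36.1] 57.8 yaw -180.3
[0.9, 7.4, -0.5] turn -5.3
[0.9, 10.6, -2.0] turn -0.3
[0.9, 14.0, -3.2] turn 4.7
[0.9, 17.5, -4.0] turn 9.7
[0.9, 21.0, -4.6] turn 14.7
```

Request:
arm_command(
  travel=[
    [1, 3, 0],
    [1, 6, -1],
    [1, 9, -2],
    [1, 12, -3],
    [1, 14, -3],
  ],
  turn=[0, 0, 0, 2, 5],
)

```text
time_s: 3.58
tcp_pos: [0.4695, 0.2472, 0.0569]
tool_rot: [0.373, -0.6, 0.374, 0.601]
force: [0.6, 0.0, -0.6]
width: 0.0006
```

```bash
python3 snap.py f wrist;python3 arc.py 15 57 -95 -100 -105 -110 -115
```

```text
3.625 tcp [0.4694 0.2471 0.0569] jig [ 0.0113 -0.0392] F [0.13 0.2  0.71] yaw [-185.6   84.4] w 0.0003
F jig 0.21 0.1
now jig [ 11.3 -39.2] 56.9 yaw -185.6
[-0.1, -0.3, 0.0] turn -0.6
[-0.1, 3.0, -1.2] turn 4.4
[-0.1, 6.5, -2.1] turn 9.4
[-0.1, 10.0, -2.7] turn 14.4
[-0.1, 13.5, -2.9] turn 19.4
```

View pics/f_wrist.png

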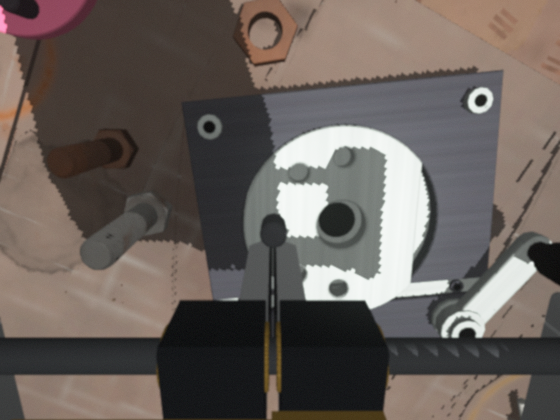

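Contact is just about to happen: the pin is at (273,230) with the fingertip edge at row 240. I continue along the arc.

Request:
arm_command(
  travel=[
    [0, 3, -1],
    [0, 6, -2],
    [0, 8, -2],
    [0, 10, -3],
    [0, 11, -3],
  ],
  turn=[4, 8, 11, 13, 15],
)

```text
time_s: 4.25
tcp_pos: [0.4608, 0.2395, 0.057]
tool_rot: [0.449, -0.545, 0.45, 0.546]
force: [0.7, 1.1, -0.5]
width: 0.0002
```

```bash
python3 snap.py g wrist;python3 arc.py 15 57 -110 -115 -120 -125 -130
```

```text
4.3 tcp [0.4607 0.2395 0.0569] jig [-0.0001 -0.0411] F [ 1.34  0.22 -0.42] yaw [-200.8   69.2] w 0.0008
F jig 1.25 -0.51
now jig [ -0.1 -41.1] 56.9 yaw -200.8
[-0.1, -1.0, 0.7] turn -0.8
[-0.1, 2.3, -0.5] turn 4.2
[-0.1, 5.8, -1.5] turn 9.2
[-0.0, 9.3, -2.1] turn 14.2
[-0.0, 12.8, -2.4] turn 19.2
```

View pics/g_wrist.png

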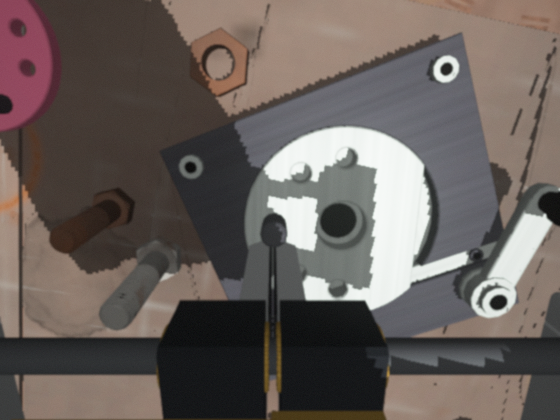

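The plate turns with the finger (its holes stay put in the tool view while the jig rotates). I keep going.

Request:
arm_command(
  travel=[
    [0, 3, -1],
    [0, 6, -1],
    [0, 9, -2],
    [0, 11, -2],
    [0, 13, -2],
  ],
  turn=[4, 9, 13, 17, 20],
)

```text
time_s: 4.92
tcp_pos: [0.4483, 0.235, 0.057]
tool_rot: [0.538, -0.458, 0.539, 0.458]
force: [1.3, -0.0, 0.0]
width: 0.0003
```

```bash
python3 snap.py g2 wrist;python3 arc.py 15 57 -130 -135 -140 -145 -150
```

```text
4.975 tcp [0.448  0.2349 0.0569] jig [-0.0133 -0.0383] F [0.36 0.22 0.31] yaw [138.9  48.9] w 0.0002
F jig 0.42 -0.0
now jig [-13.3 -38.3] 56.9 yaw 138.9
[-0.1, -0.6, -0.1] turn -1.1
[-0.1, 2.8, -1.3] turn 3.9
[-0.1, 6.2, -2.3] turn 8.9
[-0.1, 9.7, -2.9] turn 13.9
[-0.1, 13.3, -3.2] turn 18.9
```

View pics/g2_wrist.png

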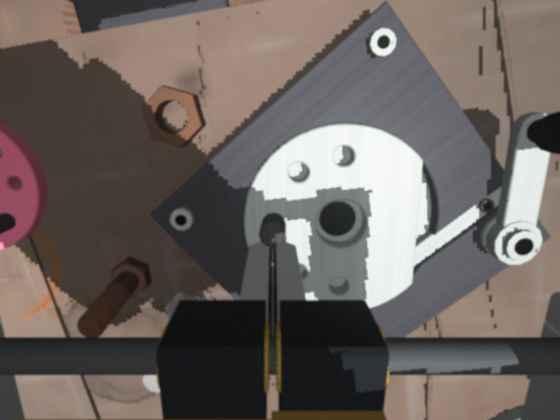

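Request:
arm_command(
  travel=[
    [0, 3, -1],
    [0, 6, -2],
    [0, 9, -3],
    [0, 11, -3],
    [0, 13, -3],
  ],
  turn=[4, 9, 13, 17, 19],
)

```text
time_s: 5.6
tcp_pos: [0.4347, 0.234, 0.057]
tool_rot: [0.607, -0.362, 0.608, 0.362]
force: [0.8, -0.3, -1.1]
width: 0.0009
```

```bash
python3 snap.py g3 wrist;python3 arc.py 15 57 -150 -155 -160 -165 -170
```

```text
5.65 tcp [0.4344 0.2341 0.0569] jig [-0.0253 -0.0318] F [ 0.36 -0.62 -0.39] yaw [119.8  29.8] w 0.0002
F jig -0.02 -0.72
now jig [-25.3 -31.8] 56.9 yaw 119.8
[-0.1, -0.1, -0.2] turn -0.2
[-0.1, 3.3, -1.4] turn 4.8
[-0.1, 6.7, -2.2] turn 9.8
[-0.1, 10.3, -2.8] turn 14.8
[-0.1, 13.8, -3.1] turn 19.8
```

View pics/g3_wrist.png

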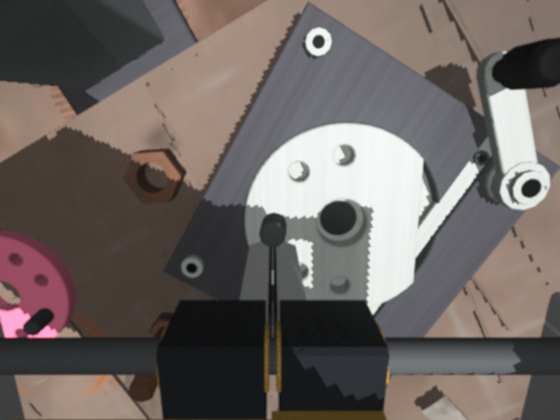

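Request:
arm_command(
  travel=[
    [0, 2.5, -1],
    [0, 5, -1.7],
    [0, 7, -2.2],
    [0, 8.5, -2.5],
    [0, 9.5, -2.7],
  ],
  turn=[4, 7, 10, 12, 14],
)

```text
time_s: 6.28
tcp_pos: [0.4247, 0.2363, 0.0569]
tool_rot: [0.646, -0.285, 0.648, 0.285]
force: [0.1, -1.1, 0.6]
width: 0.0008
```

```bash
python3 snap.py g4 wrist;python3 arc.py 15 57 -165 -167.5 -170 -172.5 -175
```

```text
6.325 tcp [0.4246 0.2363 0.0569] jig [-0.0325 -0.0248] F [0.52 0.17 0.33] yaw [105.7  15.7] w 0.0004
F jig 0.53 -0.13
now jig [-32.5 -24.8] 56.9 yaw 105.7
[-0.1, 0.6, -0.2] turn 0.7
[-0.1, 2.3, -0.8] turn 3.2
[-0.1, 4.0, -1.3] turn 5.7
[-0.1, 5.7, -1.8] turn 8.2
[-0.1, 7.4, -2.2] turn 10.7
```

View pics/g4_wrist.png

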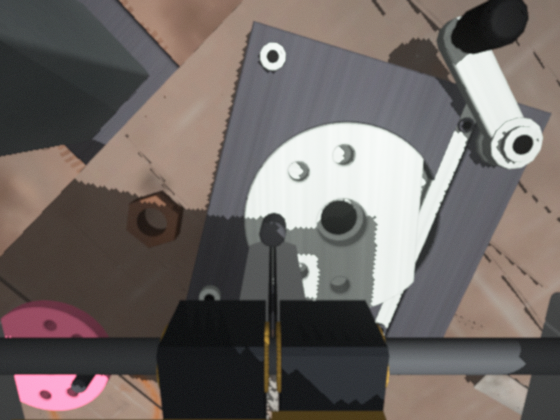

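Request:
arm_command(
  travel=[
    [0, 1.5, -0.6],
    [0, 3, -1.1],
    [0, 4.5, -1.5],
    [0, 5.5, -1.7],
    [0, 5.5, -1.7],
  ],
  turn=[2, 4, 6, 8, 8],
)

```text
time_s: 6.95
tcp_pos: [0.4193, 0.2389, 0.0569]
tool_rot: [0.665, -0.238, 0.667, 0.238]
force: [-0.7, -0.5, 0.1]
width: 0.0004
```

```bash
python3 snap.py g5 wrist;python3 arc.py 15 57 -172.5 -174 -176 -178 -180 -182
```

```text
7.0 tcp [0.4193 0.2389 0.0569] jig [-0.0356 -0.0199] F [ 0.05 -0.08  0.58] yaw [97.7  7.7] w 0.0007
F jig -0.0 -0.09
now jig [-35.6 -19.9] 56.9 yaw 97.7
[-0.1, 0.0, -0.1] turn 0.2
[-0.1, 1.0, -0.5] turn 1.7
[-0.1, 2.4, -0.9] turn 3.7
[-0.1, 3.8, -1.3] turn 5.7
[-0.1, 5.1, -1.7] turn 7.7
[-0.1, 6.5, -2.0] turn 9.7
```

View pics/g5_wrist.png

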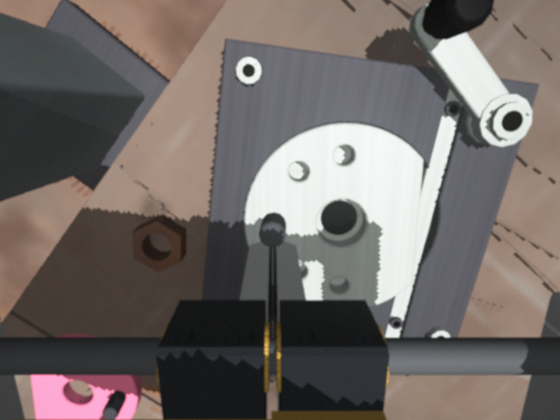

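Request:
arm_command(
  travel=[
    [0, 1, -0.4],
    [0, 2, -0.8],
    [0, 2.8, -1],
    [0, 3.5, -1.2],
    [0, 3.5, -1.2],
  ],
  turn=[1, 3, 4, 5, 5],
)

```text
time_s: 7.62
tcp_pos: [0.4161, 0.2409, 0.0569]
tool_rot: [0.675, -0.209, 0.677, 0.209]
force: [0.1, 0.1, 0.7]
width: 0.0004
```

```bash
python3 snap.py g6 wrist side;python3 arc.py 15 57 -178 -179 -180 -181 -182 -183 -184
```

```text
7.725 tcp [0.4161 0.2409 0.0569] jig [-0.0373 -0.0165] F [ 0.56 -0.47  0.4 ] yaw [92.7  2.7] w 0.0005
F jig 0.23 -0.69
now jig [-37.3 -16.5] 56.9 yaw 92.7
[-0.1, 0.2, -0.2] turn 0.7
[-0.1, 0.9, -0.4] turn 1.7
[-0.1, 1.5, -0.6] turn 2.7
[-0.1, 2.2, -0.9] turn 3.7
[-0.1, 2.9, -1.1] turn 4.7
[-0.1, 3.6, -1.3] turn 5.7
[-0.1, 4.3, -1.5] turn 6.7
```

View pics/g6_wrist.png

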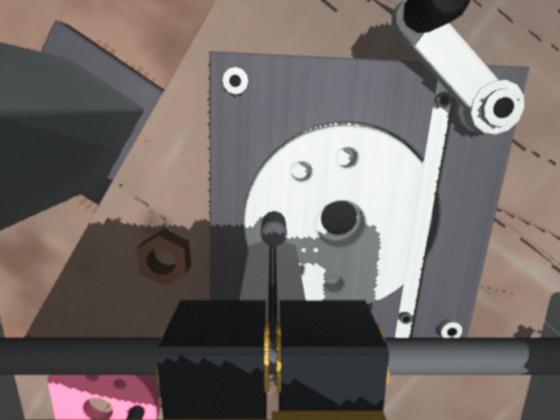

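```bash
cat > zoom.py <<'E'
import sys
from h import *
s=pickle.load(open(sys.argv[1]+".pkl","rb"));x0,y0,x1,y1=map(int,sys.argv[2:6]);k=min(790/(x1-x0),590/(y1-y0))
cv2.imwrite(f"pics/{sys.argv[1]}_z.png",cv2.resize(s["image"][y0:y1,x0:x1],None,fx=k,fy=k,interpolation=cv2.INTER_CUBIC))
E
python3 zoom.py g6_wrist 225 100 465 310; python3 zoom.py g6_side 195 195 315 275
```

```text
(no output)
```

View pics/g6_wrist_z.png

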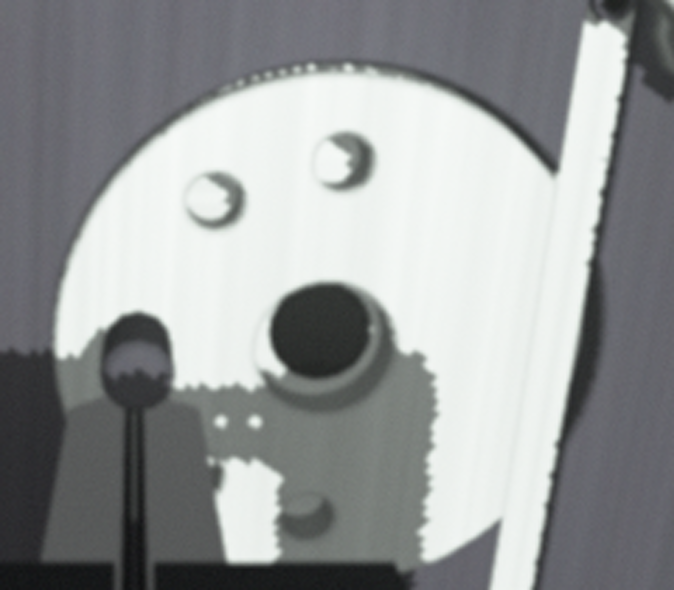

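View pics/g6_side_z.png

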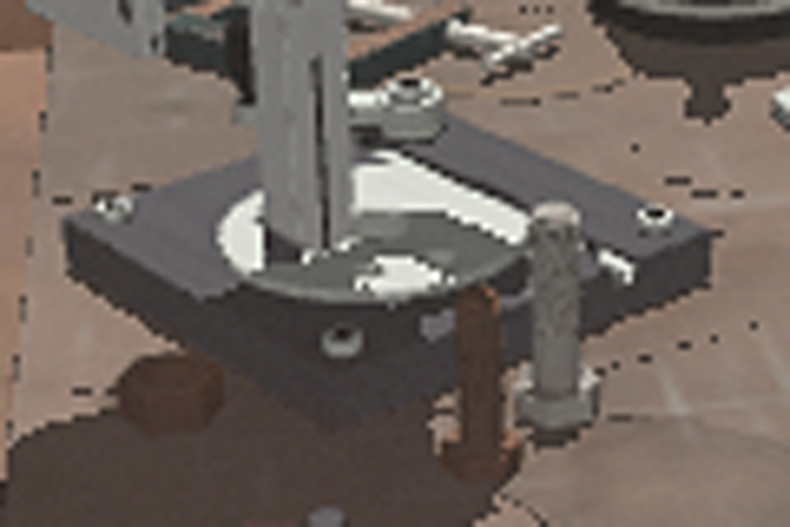

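```bash
python3 plan.py -37,-25,57,92.7 -37,-25,95,92.7 -62,-15,95,50 -62,0,95,0 ; python3 -c "
from cell import manip
print(manip.sense()['joints'].round(2))"
```

```text
now jig [-37.3 -16.5] 56.9 yaw 92.7
[-0.1, -8.5, -0.1] turn 0.0
[-38.1, -8.5, -0.2] turn 0.0
[-38.0, 2.7, -24.7] turn 42.7
[-38.0, 17.7, -24.0] turn 92.7
[-0.98  0.46  0.47  2.11 -0.35  0.65  0.33]
```

Request:
arm_command(
  travel=[
    [0, -4, 0],
    [0, -8, 0],
    [-15, -8, 0],
    [-38, -8, 0],
    [-38, 0, -12],
  ],
  turn=[0, 0, 0, 5, 15],
)

```text
time_s: 8.35
tcp_pos: [0.4076, 0.2345, 0.0971]
tool_rot: [0.697, -0.117, 0.697, 0.118]
force: [-0.8, -0.5, -1.1]
width: 0.0006
```

```bash
python3 plan.py -62,-5,95,40 -62,0,95,0
```

```text
now jig [-47.9 -17.4] 97.1 yaw 77.4
[2.1, 9.1, -16.5] turn 37.4
[2.1, 13.9, -17.6] turn 77.4
```

Request:
arm_command(
  travel=[
    [0, 4, -6],
    [0, 9, -12],
    [0, 14, -18],
    [0, 14, -18],
    [0, 14, -18],
  ],
  turn=[10, 20, 30, 40, 50],
)

```text
time_s: 8.98
tcp_pos: [0.386, 0.2422, 0.098]
tool_rot: [0.681, 0.191, 0.681, -0.19]
force: [0.1, -0.5, 0.9]
width: 0.0002
```

Request:
arm_command(
  travel=[
    [0, 0, 0],
    [0, 0, 0],
    [0, 0, 0],
    [0, 0, 0],
    [0, 0, 0],
  ],
  turn=[9, 18, 27, 27, 27],
)

```text
time_s: 9.6
tcp_pos: [0.386, 0.2424, 0.0984]
tool_rot: [0.618, 0.344, 0.619, -0.342]
force: [-0.3, -0.2, 0.1]
width: 0.0005
```

```bash
python3 snap.py k wrist scene side; python3 plan.py -62,0,56,0
```

```text
9.75 tcp [0.386  0.2423 0.0982] jig [-0.0622  0.0005] F [ 0.01  0.73 -0.54] yaw [  0.2 -89.8] w 0.0005
F jig 0.39 0.62
now jig [-62.2   0.5] 98.2 yaw 0.2
[42.2, 0.2, 0.6] turn 0.2
```

View pics/k_wrist.png

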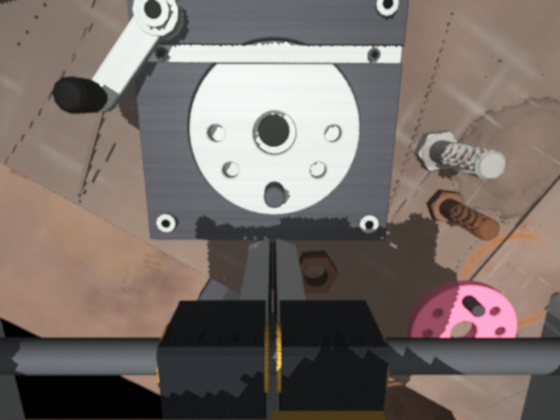

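The plate is seated: the full bar is visible, the pin is at (274,195) and the centre hole at (274,131), in line and square to the bar. I descend behind the pin.

Request:
arm_command(
  travel=[
    [15, 0, 0],
    [30, 0, 0],
    [43, 0, 0],
    [44, 0, 0],
    [44, 0, 0],
  ],
  turn=[0, 0, 0, 0, 0],
)

```text
time_s: 10.38
tcp_pos: [0.3862, 0.2422, 0.0542]
tool_rot: [0.617, 0.344, 0.618, -0.343]
force: [0.3, 0.3, 0.0]
width: 0.0005
```

```bash
python3 snap.py l wrist; python3 plan.py -54,0,54,0
```

```text
10.425 tcp [0.3862 0.2424 0.0544] jig [-0.062   0.0005] F [-0.35 -0.58 -0.02] yaw [  0.2 -89.8] w 0.0004
F jig -0.6 -0.31
now jig [-62.    0.5] 54.4 yaw 0.2
[0.4, 7.9, 0.5] turn 0.2
```

View pics/l_wrist.png

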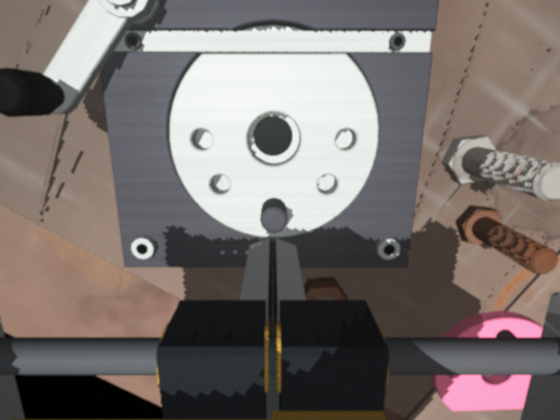

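Request:
arm_command(
  travel=[
    [0, 2, 0],
    [0, 4, 0],
    [0, 5, 0],
    [0, 6, 0],
    [0, 6, 0],
  ],
  turn=[0, 0, 0, 0, 0],
)

```text
time_s: 11.05
tcp_pos: [0.3914, 0.2456, 0.0544]
tool_rot: [0.618, 0.344, 0.618, -0.343]
force: [-0.2, -0.0, -0.3]
width: 0.0005
```

```bash
cat > fr.py <<'E'
from h import *
from cell import manip,cams
c,s=np.cos(JT),np.sin(JT);o=[]
for i in range(4):
    cams.snapshot("wrist");st=manip.sense();F=st["force"];o.append([c*F[0]+s*F[1],-s*F[0]+c*F[1],F[2]])
o=np.array(o);print(st["time_s"],"Fjig",o.mean(0).round(2),o[:,0].round(1),"tcp jig mm",(w2j(st["tcp_pos"])*1e3).round(2),st["tcp_pos"][2].round(4),"yaw",round(yaw_y(st)[0],2))
E
python3 fr.py
```

```text
11.25 Fjig [-0.23 -0.33  0.41] [-0.2  0.3 -0.8 -0.2] tcp jig mm [-55.97   0.51] 0.0544 yaw 0.17
```

Request:
arm_command(
  travel=[
    [0, 0.5, 0],
    [0, 1, 0],
    [0, 1.5, 0],
    [0, 1.5, 0],
    [0, 1.5, 0],
  ],
  turn=[0, 0, 0, 0, 0],
)

```text
time_s: 11.88
tcp_pos: [0.3926, 0.2463, 0.0544]
tool_rot: [0.618, 0.344, 0.618, -0.343]
force: [-0.3, -0.1, 0.2]
width: 0.0002
```

```bash
python3 fr.py
```

```text
12.075 Fjig [ 0.16  0.12 -0.06] [ 0.3 -0.1  0.   0.4] tcp jig mm [-54.51   0.51] 0.0544 yaw 0.17
```

Request:
arm_command(
  travel=[
    [0, 0.4, 0],
    [0, 0.8, 0],
    [0, 1, 0],
    [0, 1, 0],
    [0, 1, 0],
  ],
  turn=[0, 0, 0, 0, 0],
)

```text
time_s: 12.7
tcp_pos: [0.3934, 0.2468, 0.0544]
tool_rot: [0.618, 0.344, 0.619, -0.343]
force: [-0.5, 0.1, 0.1]
width: 0.0007
```

```bash
python3 fr.py
```

```text
12.9 Fjig [-0.62 -0.24 -0.15] [-0.7 -0.5 -1.  -0.3] tcp jig mm [-53.55   0.5 ] 0.0544 yaw 0.17
```

Request:
arm_command(
  travel=[
    [0, 0.2, 0],
    [0, 0.4, 0],
    [0, 0.5, 0],
    [0, 0.5, 0],
    [0, 0.5, 0],
  ],
  turn=[0, 0, 0, 0, 0],
)

```text
time_s: 13.52
tcp_pos: [0.3938, 0.2471, 0.0544]
tool_rot: [0.618, 0.344, 0.618, -0.343]
force: [-0.8, 0.3, -0.4]
width: 0.0003
```

```bash
python3 fr.py
```

```text
13.725 Fjig [-0.26 -0.48 -0.16] [-0.2 -0.3 -0.4 -0.2] tcp jig mm [-53.05   0.51] 0.0544 yaw 0.17
```

Request:
arm_command(
  travel=[
    [0, 0.2, 0],
    [0, 0.4, 0],
    [0, 0.5, 0],
    [0, 0.5, 0],
    [0, 0.5, 0],
  ],
  turn=[0, 0, 0, 0, 0],
)

```text
time_s: 14.35
tcp_pos: [0.3942, 0.2473, 0.0544]
tool_rot: [0.618, 0.344, 0.618, -0.343]
force: [-0.9, 1.0, 0.0]
width: 0.0006
```

```bash
python3 fr.py
```

```text
14.55 Fjig [-1.02 -0.18  0.31] [-1.6 -1.1 -0.2 -1.1] tcp jig mm [-52.53   0.51] 0.0544 yaw 0.17
```

Request:
arm_command(
  travel=[
    [0, 0.1, 0],
    [0, 0.2, 0],
    [0, 0.3, 0],
    [0, 0.4, 0],
    [0, 0.4, 0],
  ],
  turn=[0, 0, 0, 0, 0],
)

```text
time_s: 15.18
tcp_pos: [0.3944, 0.2475, 0.0544]
tool_rot: [0.617, 0.344, 0.619, -0.343]
force: [-2.2, -0.9, 0.4]
width: 0.0002
```

```bash
python3 fr.py
```

```text
15.375 Fjig [-2.94 -0.22  0.2 ] [-3.4 -2.7 -2.7 -3.1] tcp jig mm [-52.23   0.55] 0.0544 yaw 0.17
```

Request:
arm_command(
  travel=[
    [0, 0.1, 0],
    [0, 0.15, 0],
    [0, 0.2, 0],
    [0, 0.2, 0],
    [0, 0.2, 0],
  ],
  turn=[0, 0, 0, 0, 0],
)

```text
time_s: 16.0
tcp_pos: [0.3945, 0.2475, 0.0543]
tool_rot: [0.617, 0.344, 0.619, -0.343]
force: [-3.9, -1.6, 1.9]
width: 0.0004
```

```bash
python3 fr.py
```

```text
16.2 Fjig [-4.18 -0.    0.64] [-4.3 -5.  -3.8 -3.7] tcp jig mm [-52.12   0.52] 0.0544 yaw 0.17
```

Request:
arm_command(
  travel=[
    [0, 0.1, 0],
    [0, 0.2, 0],
    [0, 0.25, 0],
    [0, 0.3, 0],
    [0, 0.3, 0],
  ],
  turn=[0, 0, 0, 0, 0],
)

```text
time_s: 16.82
tcp_pos: [0.3946, 0.2476, 0.0543]
tool_rot: [0.617, 0.344, 0.619, -0.343]
force: [-5.3, -3.5, 2.4]
width: 0.0002
```

```bash
python3 fr.py
```

```text
17.025 Fjig [-5.57 -0.28  1.35] [-5.3 -5.4 -5.2 -6.4] tcp jig mm [-52.06   0.48] 0.0543 yaw 0.16
```

Request:
arm_command(
  travel=[
    [0, 0.2, 0],
    [0, 0.3, 0],
    [0, 0.35, 0],
    [0, 0.4, 0],
    [0, 0.4, 0],
  ],
  turn=[0, 0, 0, 0, 0],
)

```text
time_s: 17.65
tcp_pos: [0.3947, 0.2475, 0.0542]
tool_rot: [0.617, 0.344, 0.619, -0.343]
force: [-5.1, -3.3, 2.0]
width: 0.0003
```

```bash
python3 fr.py
```

```text
17.85 Fjig [-5.83  0.23  2.19] [-5.7 -5.7 -5.8 -6.1] tcp jig mm [-51.99   0.45] 0.0542 yaw 0.16
```

Request:
arm_command(
  travel=[
    [0, 0.3, 0],
    [0, 0.4, 0],
    [0, 0.5, 0],
    [0, 0.55, 0],
    [0, 0.55, 0],
  ],
  turn=[0, 0, 0, 0, 0],
)

```text
time_s: 18.48
tcp_pos: [0.3948, 0.2475, 0.0541]
tool_rot: [0.617, 0.344, 0.619, -0.344]
force: [-6.4, -4.1, 1.9]
width: 0.0008
```

```bash
python3 fr.py
```

```text
18.675 Fjig [-7.1  -0.3   2.36] [-6.6 -7.4 -7.8 -6.6] tcp jig mm [-51.96   0.39] 0.0541 yaw 0.16
```

Request:
arm_command(
  travel=[
    [0, 0.5, 0],
    [0, 0.55, 0],
    [0, 0.6, 0],
    [0, 0.6, 0],
    [0, 0.6, 0],
  ],
  turn=[0, 0, 0, 0, 0],
)

```text
time_s: 19.3
tcp_pos: [0.3949, 0.2475, 0.0539]
tool_rot: [0.617, 0.344, 0.619, -0.344]
force: [-6.6, -3.8, 1.9]
width: 0.0006
```

```bash
python3 fr.py; python3 snap.py m wrist scene; python3 zoom.py m_wrist 90 0 450 270
```

```text
19.5 Fjig [-7.68 -0.5   2.41] [-8.1 -7.9 -7.  -7.8] tcp jig mm [-51.92   0.28] 0.0539 yaw 0.14
19.6 tcp [0.3949 0.2475 0.054 ] jig [-0.0519  0.0003] F [-7.4  -4.58  2.99] yaw [  0.1 -89.9] w 0.0003
F jig -8.71 -0.01
```

View pics/m_wrist_z.png

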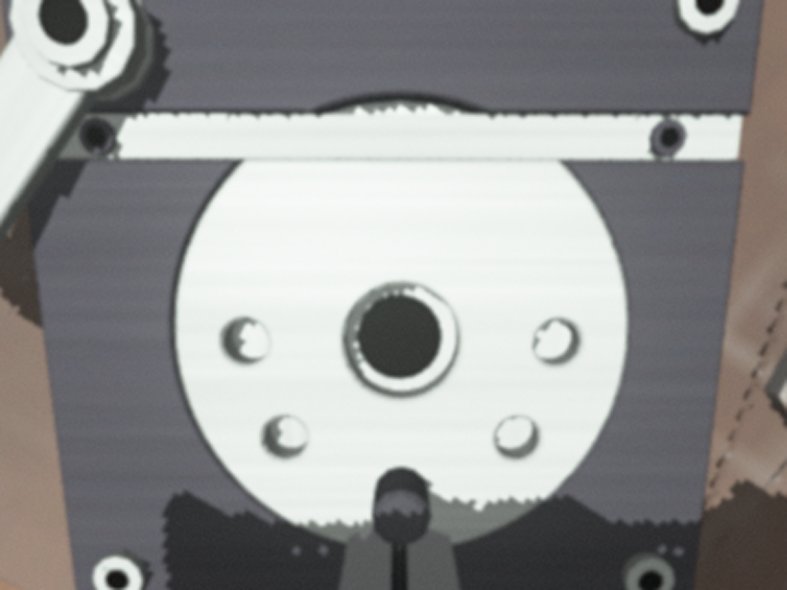

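Request:
arm_command(
  travel=[
    [0, 0.6, 0],
    [0, 0.65, 0],
    [0, 0.65, 0],
    [0, 0.65, 0],
    [0, 0.65, 0],
  ],
  turn=[0, 0, 0, 0, 0],
)

```text
time_s: 20.23
tcp_pos: [0.3949, 0.2475, 0.0538]
tool_rot: [0.616, 0.343, 0.619, -0.344]
force: [-7.3, -5.2, 2.6]
width: 0.0003
```

```bash
python3 fr.py
```

```text
20.425 Fjig [-7.6  -0.05  3.12] [-7.  -7.4 -8.  -7.9] tcp jig mm [-51.89   0.2 ] 0.0538 yaw 0.14
```

Request:
arm_command(
  travel=[
    [0, -1, 0],
    [0, -4, 0],
    [0, -9, 0],
    [-10, -9, 0],
    [-40, -9, 0],
  ],
  turn=[0, 0, 0, 0, 0],
)

```text
time_s: 21.05
tcp_pos: [0.3872, 0.2422, 0.0942]
tool_rot: [0.616, 0.343, 0.619, -0.345]
force: [0.1, 0.9, 0.4]
width: 0.0003
```

```bash
python3 snap.py n wrist scene side; python3 - <<'E'
from h import *
s=pickle.load(open("k_wrist.pkl","rb"))
p=w2j(onz(s,(68,94),.066));print(p)
d=p-np.array([.067,.067]);print(np.linalg.norm(d),np.degrees(np.arctan2(d[1],d[0])), w2j([.4017,.3783]))
from cell import manip
print(manip.sense()['joints'].round(2))
E
python3 zoom.py n_scene 170 190 320 300;python3 zoom.py n_wrist 0 0 300 240
```

```text
21.2 tcp [0.388  0.2434 0.0951] jig [-0.0599  0.0004] F [-0.48  0.07 -0.31] yaw [  0.2 -89.8] w 0.0005
F jig -0.37 0.31
[0.02134788 0.10614341]
0.06013586431701359 139.38928324343067 [0.02260944 0.10802547]
[-1.38  0.47  0.92  2.15 -0.55  0.77 -1.12]
```

View pics/n_scene_z.png

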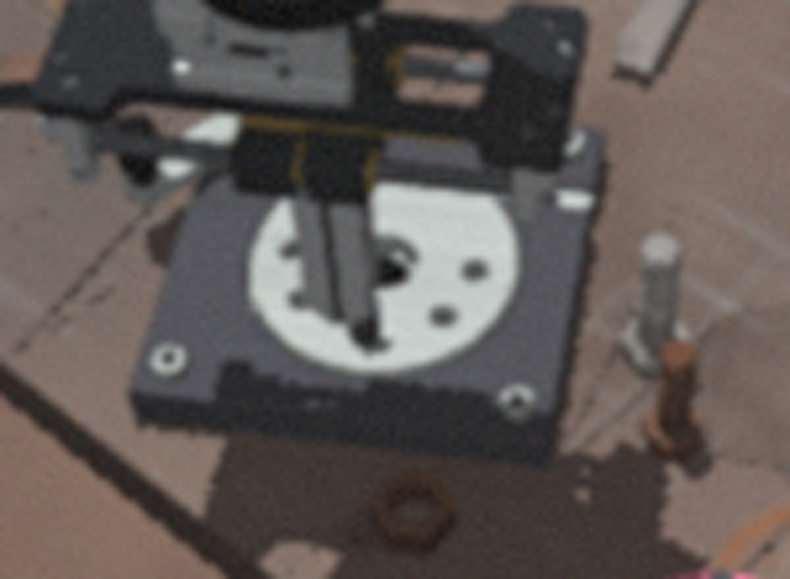

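View pics/n_wrist.png

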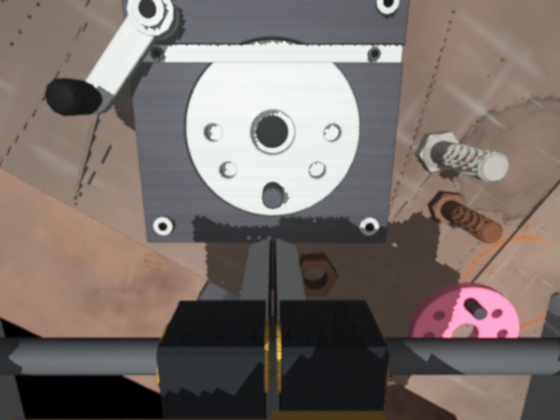

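```bash
python3 plan.py -40,30,130,15 0,80,130,35 41,128,130,49.4 41,128,71,49.4
```

```text
now jig [-59.9   0.4] 95.1 yaw 0.2
[-34.8, 20.0, -29.7] turn -14.8
[-34.7, 60.1, -79.5] turn -34.8
[-34.6, 101.3, -127.4] turn -49.2
[24.4, 101.3, -127.2] turn -49.2
```

Request:
arm_command(
  travel=[
    [-30, 10, -10],
    [-40, 30, -40],
    [-40, 60, -80],
    [-40, 90, -110],
    [-38, 101, -127],
  ],
  turn=[-9, -18, -27, -37, -46],
)

```text
time_s: 21.82
tcp_pos: [0.4068, 0.4065, 0.1328]
tool_rot: [0.702, 0.073, 0.704, -0.072]
force: [0.2, -1.1, -0.1]
width: 0.0003
```

```bash
python3 snap.py o wrist scene; python3 plan.py 41,128,71,49.4
```

```text
21.925 tcp [0.4063 0.4062 0.1327] jig [0.0412 0.1293] F [-0.46  0.55 -0.11] yaw [ 46.5 -43.5] w 0.0002
F jig -0.1 0.71
now jig [ 41.2 129.3] 132.7 yaw 46.5
[61.6, -1.2, 1.0] turn -2.9
```

View pics/o_wrist.png

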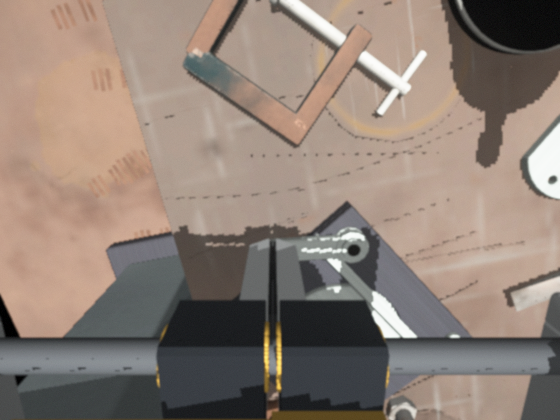

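View pics/o_scene.png

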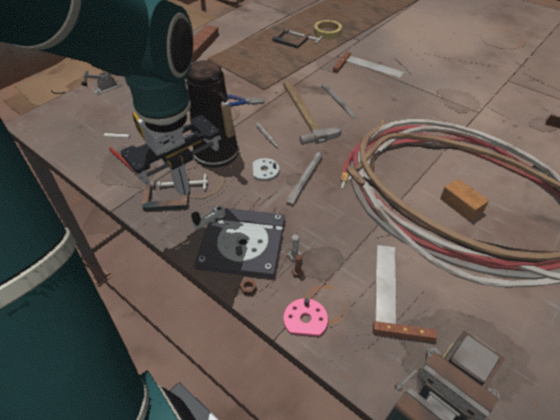

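Request:
arm_command(
  travel=[
    [15, -1, 1],
    [35, -1, 1],
    [52, -1, 1],
    [61, -1, 1],
    [61, -1, 1],
  ],
  turn=[-1, -2, -3, -3, -3],
)

```text
time_s: 22.55
tcp_pos: [0.4069, 0.4047, 0.071]
tool_rot: [0.704, 0.055, 0.706, -0.054]
force: [0.1, 0.2, 0.7]
width: 0.0006
```

```bash
python3 snap.py p scene side; cat > karc.py <<'E'
import sys,subprocess
from math import *
off=float(sys.argv[1]);z=sys.argv[2];a=[]
for p in sys.argv[3:]:
    f=radians(float(p));t=(-sin(f),cos(f))
    a.append(f"{67+60*cos(f)-off*t[0]},{67+60*sin(f)-off*t[1]},{z},{float(p)-90}")
subprocess.run(["python3","plan.py",*a])
E
python3 karc.py 17.5 71 139 145 150 155 160 165
python3 zoom.py p_scene 130 140 280 250;python3 zoom.py p_side 180 130 330 240
```

```text
22.65 tcp [0.4072 0.4052 0.0719] jig [0.0414 0.128 ] F [ 0.75  0.01 -0.19] yaw [ 49.5 -40.5] w 0.0001
F jig 0.64 -0.39
now jig [ 41.4 128. ] 71.9 yaw 49.5
[0.9, -11.8, -0.8] turn 0.5
[0.9, -18.1, -2.3] turn -5.5
[0.9, -23.5, -3.1] turn -10.5
[0.9, -29.0, -3.4] turn -15.5
[0.9, -34.4, -3.2] turn -20.5
[0.8, -39.8, -2.6] turn -25.5
```

View pics/p_scene_z.png

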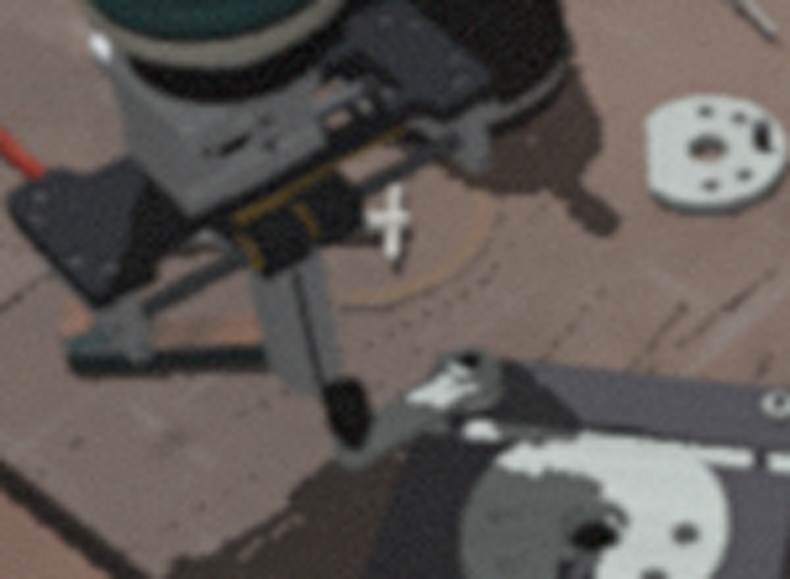

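View pics/p_side_z.png

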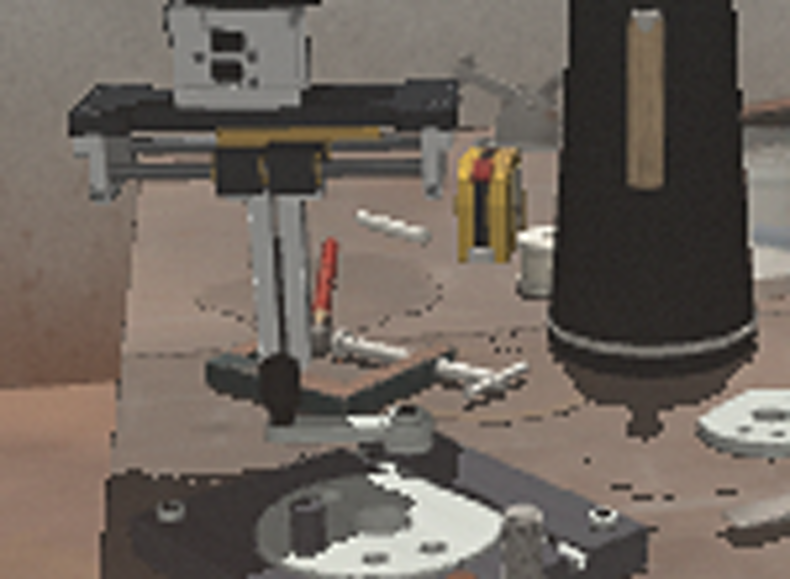

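The fingertip stands just behind the knob in both views, so I push it round.

Request:
arm_command(
  travel=[
    [1, -5, 0],
    [1, -10, -1],
    [1, -15, -2],
    [1, -20, -3],
    [1, -25, -3],
  ],
  turn=[0, 0, -3, -7, -12],
)

```text
time_s: 23.28
tcp_pos: [0.4002, 0.3809, 0.0712]
tool_rot: [0.706, -0.019, 0.708, 0.022]
force: [-1.1, 1.9, 0.9]
width: 0.0006
```

```bash
python3 snap.py q scene side;python3 karc.py 17.5 71 155 160 165 170 175
python3 zoom.py q_scene 130 140 280 250
```

```text
23.375 tcp [0.4003 0.3805 0.0712] jig [0.0226 0.1106] F [ 0.65 -0.32  0.79] yaw [ 61.5 -28.5] w 0.0005
F jig 0.39 -0.62
now jig [ 22.6 110.6] 71.2 yaw 61.5
[0.2, -3.3, -1.1] turn -3.5
[0.2, -8.7, -2.1] turn -8.5
[0.2, -14.1, -2.6] turn -13.5
[0.2, -19.6, -2.6] turn -18.5
[0.2, -25.0, -2.2] turn -23.5
```

View pics/q_scene_z.png

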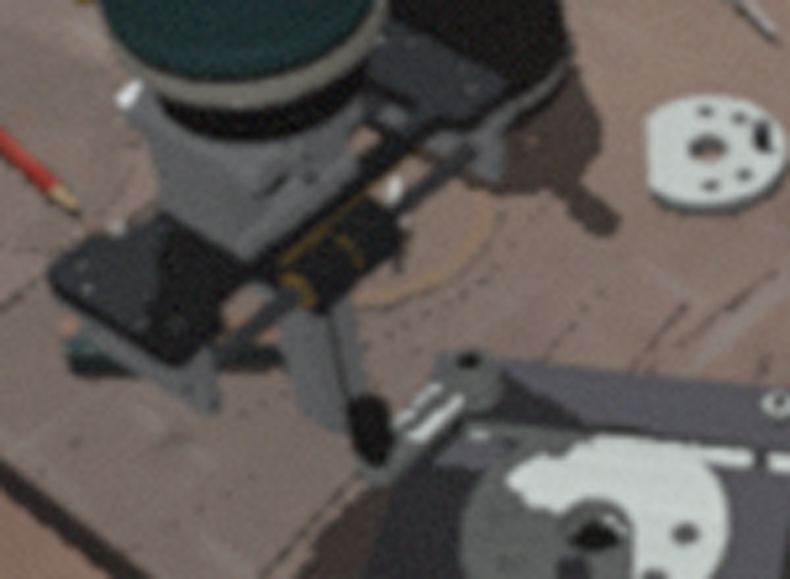

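The keeper is moving with the finger. I continue.

Request:
arm_command(
  travel=[
    [0, -5, -1.5],
    [0, -10, -2.2],
    [0, -15, -2.6],
    [0, -20, -2.6],
    [0, -25, -2.2],
  ],
  turn=[-5, -10, -14, -19, -24],
)

```text
time_s: 24.0
tcp_pos: [0.3996, 0.3556, 0.0714]
tool_rot: [0.687, -0.165, 0.688, 0.168]
force: [0.1, 2.7, 0.4]
width: 0.0006
```

```bash
python3 snap.py r scene;python3 karc.py 17.5 71 175 180 185 190 195
python3 zoom.py r_scene 130 140 280 250
```

```text
24.05 tcp [0.3998 0.3549 0.0714] jig [0.0087 0.0891] F [ 0.97  0.72 -0.21] yaw [85.8 -4.2] w 0.0007
F jig 1.2 0.1
now jig [ 8.7 89.1] 71.4 yaw 85.8
[0.4, 0.6, 0.0] turn 0.8
[0.4, -4.7, -1.3] turn -4.2
[0.4, -10.1, -2.2] turn -9.2
[0.3, -15.5, -2.7] turn -14.2
[0.3, -20.9, -2.6] turn -19.2
```

View pics/r_scene_z.png

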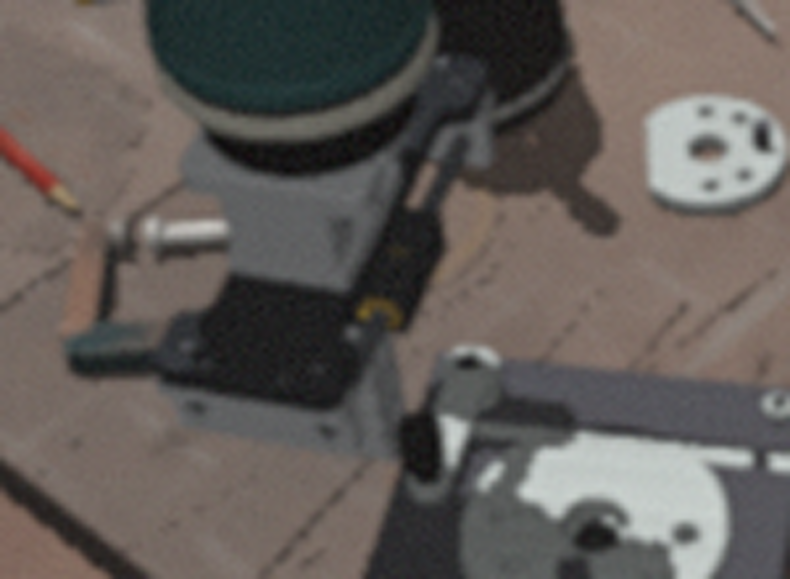

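Request:
arm_command(
  travel=[
    [0, -5, -1.3],
    [0, -10, -2.2],
    [0, -15, -2.7],
    [0, -20, -2.6],
    [0, -23, -2.4],
  ],
  turn=[-5, -9, -14, -19, -22],
)

```text
time_s: 24.68
tcp_pos: [0.4083, 0.3333, 0.0714]
tool_rot: [0.642, -0.294, 0.643, 0.297]
force: [-1.6, 1.1, 0.4]
width: 0.0004
```

```bash
python3 snap.py t scene;python3 karc.py 17.5 71 195 200 205 210 215
python3 zoom.py t_scene 130 140 280 250
```

```text
24.725 tcp [0.4086 0.333  0.0714] jig [0.0047 0.0659] F [-0.22  0.98  0.58] yaw [107.8  17.8] w 0.0005
F jig 0.32 0.95
now jig [ 4.7 65.9] 71.4 yaw 107.8
[0.5, 2.4, 0.6] turn 2.8
[0.4, -2.8, -0.9] turn -2.2
[0.4, -8.2, -2.0] turn -7.2
[0.4, -13.6, -2.7] turn -12.2
[0.4, -19.0, -2.8] turn -17.2
```

View pics/t_scene_z.png

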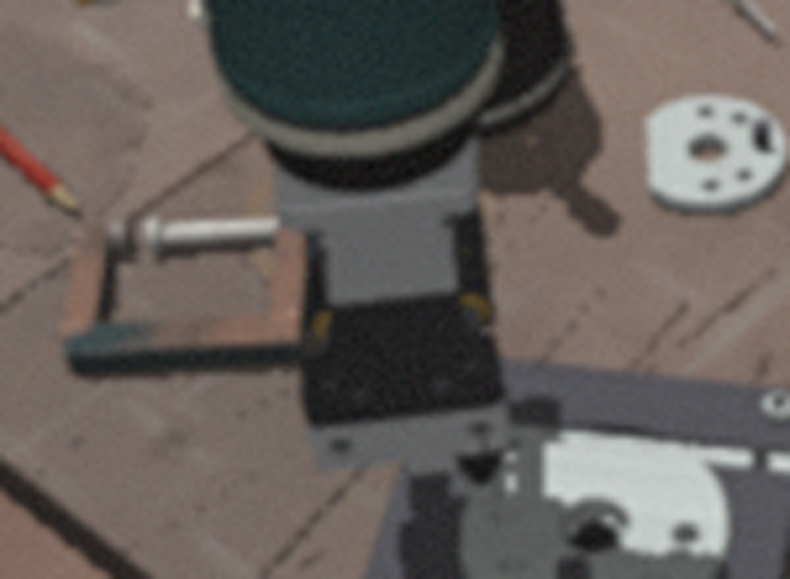

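Request:
arm_command(
  travel=[
    [0, -5, -1.3],
    [0, -9, -2.1],
    [0, -13, -2.6],
    [0, -16, -2.8],
    [0, -19, -2.8],
  ],
  turn=[-4, -8, -12, -15, -17],
)

```text
time_s: 25.35
tcp_pos: [0.4212, 0.3188, 0.0714]
tool_rot: [0.592, -0.386, 0.592, 0.389]
force: [-0.1, 1.3, 0.3]
width: 0.0003
```

```bash
python3 fr.py; python3 snap.py u scene wrist side;python3 karc.py 17.5 71 215 218 220 222 224 226 228
python3 zoom.py u_scene 150 160 300 270
```

```text
25.55 Fjig [-0.35  0.12 -0.19] [-1.   0.1 -0.2 -0.3] tcp jig mm [ 7.75 46.83] 0.0713 yaw 124.68
25.7 tcp [0.421  0.3185 0.0713] jig [0.0077 0.047 ] F [0.33 0.35 0.37] yaw [124.8  34.7] w 0.0003
F jig 0.47 0.12
now jig [ 7.7 47. ] 71.3 yaw 124.8
[0.3, -0.1, 0.1] turn -0.2
[0.3, -3.3, -0.7] turn -3.2
[0.3, -5.4, -1.2] turn -5.2
[0.3, -7.6, -1.5] turn -7.2
[0.2, -9.7, -1.9] turn -9.2
[0.2, -11.9, -2.1] turn -11.2
[0.2, -14.1, -2.2] turn -13.2
```

View pics/u_scene_z.png

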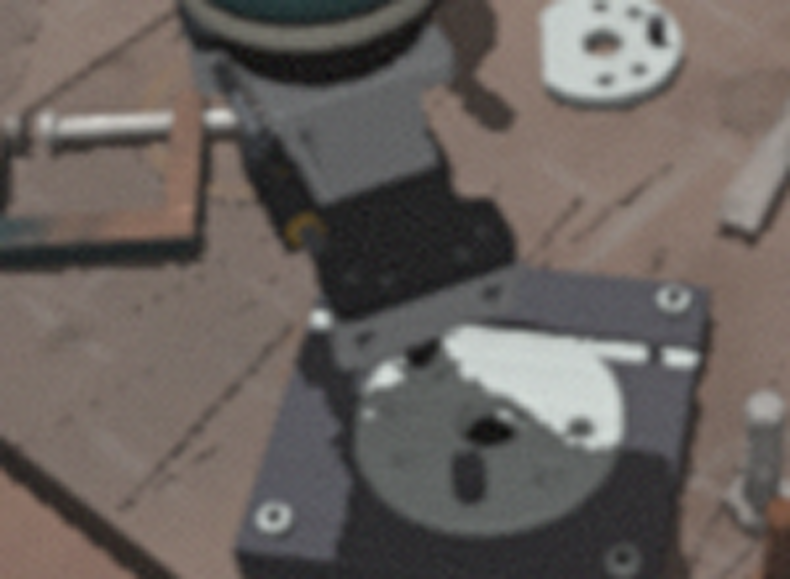

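View pics/u_wrist.png

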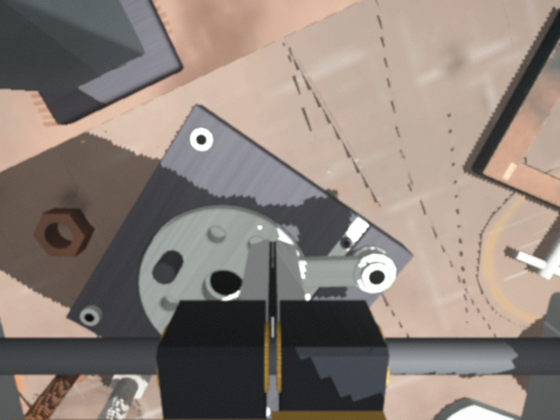

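Request:
arm_command(
  travel=[
    [0, -3, -0.7],
    [0, -6, -1.3],
    [0, -9, -1.8],
    [0, -11, -2.1],
    [0, -11, -2.1],
  ],
  turn=[-3, -6, -8, -10, -10],
)

```text
time_s: 26.32
tcp_pos: [0.4305, 0.3121, 0.0712]
tool_rot: [0.556, -0.436, 0.555, 0.439]
force: [-0.7, 0.3, 1.0]
width: 0.0008
```

```bash
python3 fr.py; python3 karc.py 17.5 71 225 226 227 228 229 230
```

```text
26.525 Fjig [-0.68  0.01 -0.05] [-1.3 -0.9 -0.2 -0.4] tcp jig mm [12.28 36.68] 0.0713 yaw 134.72
now jig [12.3 36.7] 71.3 yaw 134.7
[0.3, 0.2, 0.1] turn -0.3
[0.3, -0.8, -0.2] turn -1.3
[0.3, -1.9, -0.4] turn -2.3
[0.3, -2.9, -0.7] turn -3.3
[0.3, -4.0, -0.9] turn -4.3
[0.3, -5.1, -1.1] turn -5.3
```

Request:
arm_command(
  travel=[
    [0, -0.5, -0.1],
    [0, -1, -0.2],
    [0, -1.5, -0.3],
    [0, -2, -0.4],
    [0, -2, -0.4],
  ],
  turn=[-0.5, -1, -1.5, -2, -2],
)

```text
time_s: 27.15
tcp_pos: [0.4316, 0.3115, 0.0712]
tool_rot: [0.548, -0.445, 0.548, 0.449]
force: [-5.2, 1.7, 1.8]
width: 0.0009
```

```bash
python3 fr.py
```

```text
27.35 Fjig [-4.6   3.71  3.01] [-4.7 -4.9 -5.  -3.7] tcp jig mm [12.9  35.44] 0.0712 yaw 136.76
```

The force rose to about 6 N, so the keeper is at its stop. I back off and lift.

Request:
arm_command(
  travel=[
    [0, 2, 0],
    [0, 8, 0],
    [0, 15, 0],
    [-25, 15, 0],
    [-60, 15, 0],
  ],
  turn=[0, 0, 0, 0, 0],
)

```text
time_s: 27.98
tcp_pos: [0.4163, 0.314, 0.1314]
tool_rot: [0.547, -0.446, 0.548, 0.449]
force: [-0.5, 0.6, -0.0]
width: 0.0006
```

Request:
arm_command(
  travel=[
    [-40, 20, 0],
    [-90, 50, 0],
    [-110, 100, 0],
    [-110, 120, 0],
    [-110, 120, 0],
  ],
  turn=[0, 0, 0, 0, 0],
)

```text
time_s: 28.6
tcp_pos: [0.298, 0.3382, 0.2423]
tool_rot: [0.547, -0.446, 0.548, 0.45]
force: [0.4, -0.4, -1.0]
width: 0.0005
```

```bash
python3 fr.py; python3 snap.py v scene wrist side;python3 zoom.py v_scene 175 190 325 300;python3 zoom.py v_side 180 190 320 280
```

```text
28.8 Fjig [ 0.14 -0.08  0.54] [ 0.5  0.1 -0.4  0.2] tcp jig mm [-85.45 126.63] 0.2417 yaw 136.71
28.95 tcp [0.2997 0.3375 0.2417] jig [-0.0856  0.1268] F [-0.18 -0.62 -0.99] yaw [136.7  46.7] w 0.0006
F jig -0.48 -0.44
```

View pics/v_scene_z.png

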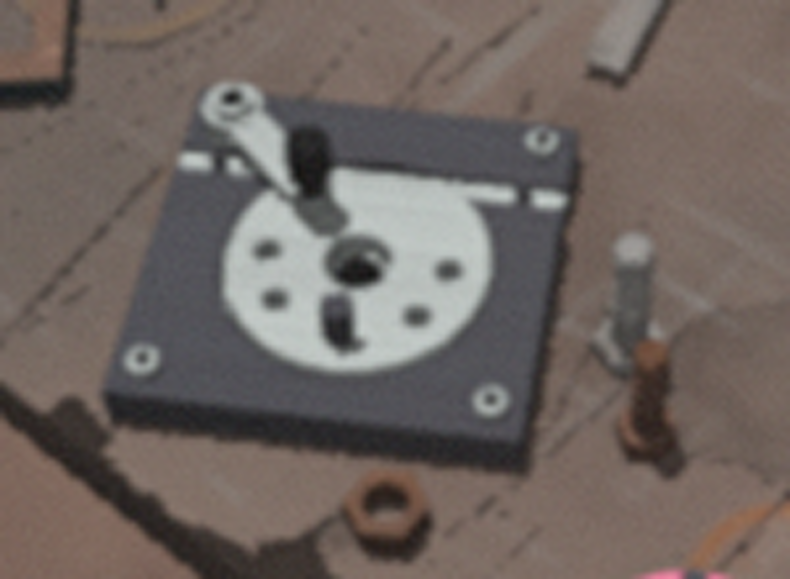

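View pics/v_wrist.png

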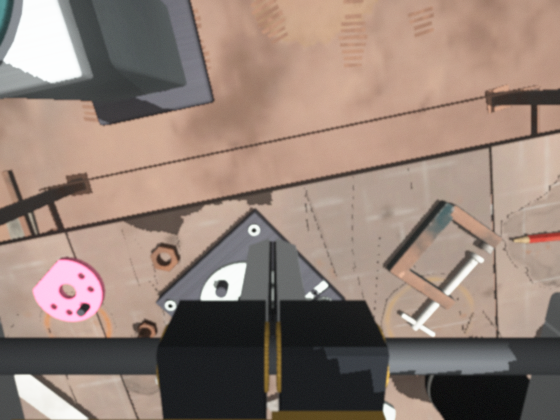

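View pics/v_side_z.png

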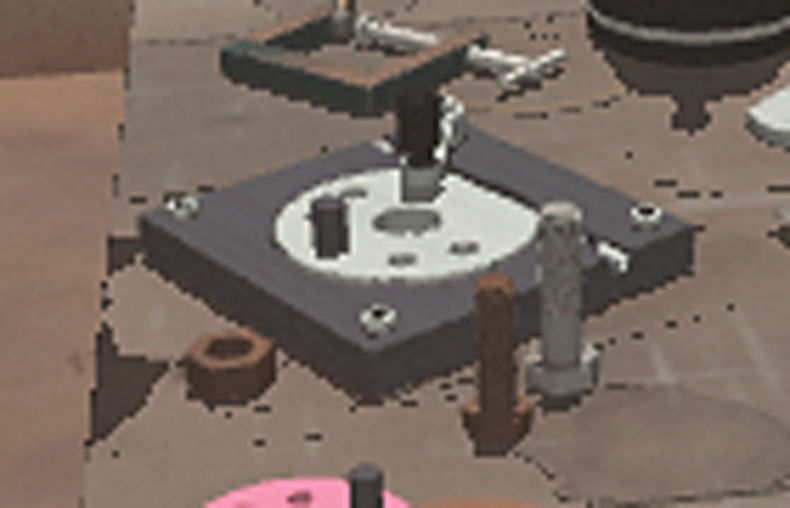

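```bash
python3 - <<'E'
from h import *
from cell import manip
S=pickle.load(open("v_scene.pkl","rb"));k=790/150
D=pickle.load(open("v_side.pkl","rb"));kd=790/140
p,e=tri(S,np.array((310,158))/k+[175,190],D,np.array((420,128))/kd+[180,190])
d=w2j(p)-.067;print("knob",p,e,np.linalg.norm(d),np.degrees(np.arctan2(d[1],d[0]))%360)
manip.job_done()
E
```

```text
knob [0.45100995 0.3091388  0.04831416] 0.0009996685072257527 0.05843054369805821 228.44855679704872
the job is handed in; nothing more can be done
```

I finished the job and handed it in at about 29 s on the robot's clock. The judge gives no verdict, so this rests on my own readings.

- **Turning:** I pushed the pin about 90° clockwise with the closed fingertips until the plate dropped level. The pictures then showed the whole bar clear and the flat along it.
- **Pressing:** I pushed the pin straight at the bar in small steps and held it there for about 2 s. Averaged wrist readings were 7.1 to 7.7 N, with the highest single reading about 8.7 N. No gap showed at the bar. The force on the bar itself is not measured; allowing 1 to 2 N of friction, I put it at 5 to 7 N.
- **Keeper:** I pushed the knob round until the force rose to about 6 N at the stop, then backed away and lifted clear.

**Last checks:**
- **Keeper angle:** the knob's direction from the pivot turned about 89°, from 139.4° to 228.4°, which is about 1.55 rad. The contact at the stop suggests 1.6 rad, so the two differ by about 0.05 rad, within camera error.
- **Knob position:** the knob measured 58.4 mm from the pivot, against the stated 60 mm.
- **Plate and hand:** the plate looks level and flush in the pictures. The hand is about 0.2 m clear, with no force beyond sensor noise.
- **Bolts and nut:** they stand upright and appear to be where they were. I checked this by eye only.

The cameras' positions for the jig's centre differed by up to about 3 mm, so I used the mean.

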